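# Fetch the dip cup from under the wire rack with the reacher

## Task

A dip cup has slid under the low wire rack. Take the reacher lying in front of the rack by its handle, push its open jaws in so that they stand round the cup, squeeze the bar so that they close on it, and draw the cup out on the table until all of it is clear of the rack. Then let go, leaving the cup upright and the jaws open; touch the cup only with the reacher.

Things in the scene. Friction and masses are not known exactly. Their poses are not given: they have to be found in the camera images.
- cup: dip cup under the rack: open round light grey cup, rim 67 mm across, foot 50 mm, 33 mm high, 30 g, upright, 50 to 72 mm in from the rack's front edge. Origin at the centre of its underside, z up. (A like cup out on the open table and a round tin farther back under the rack are not wanted.)
- rack_front (a point): middle of the front edge of the low wire rack, at table height; x points level into the gap, y along the front edge, z up: negative x is out in front. The rack is fixed: wire top 250 mm wide, 220 mm deep, 88 mm above the table, 80 mm clear below, four thin corner legs, jars on its rear corners.
- reacher: loose short reacher, 305 mm long, 0.22 kg, its weight on the handle, lying flat, jaws to the rack. Origin: middle of the handle, on the table; x along the shaft to the jaws, z up. Handle: two bars along x, 92 mm long, 34 mm high: black grip bar (outer face y = -30 mm), grey squeeze bar (outer face y = +30 mm let go). Pinch both across y from above, low. Cross guard 104 mm wide, 34 mm high at x = 50 to 60 mm.
- reacher_mouth (a point): point between the jaws where the cup's middle belongs: on the reacher's x axis, 213 mm ahead of its origin, 18 mm up; same axes. Let go, the jaw tips stand 19 mm ahead of it, 113 mm apart inside, 130 mm outside; each 1 mm of squeeze brings them 5 mm nearer together; they meet the cup's sides after 12 to 14 mm.
- trigger (a joint): travel of the squeeze bar towards the grip bar: 0 let go (jaws open, handle 60 mm wide) to 0.017 m (43 mm wide). A spring pushes it back with 6.5 to 10 N: squeezed by only 2 to 4 mm the tool is already held and can be slid and turned on the table with its jaws still open.
Things that resemble listed ones, but are neither listed nor needed, are in the scene too. What is shaped like the cup but pink or turquoise is not meant.

How it is judged:
By the outcome, as a careful person would: the job done as asked, in the order asked, and still so for the second after the job is handed in, with the robot touching nothing.
It also fails if it takes over 42 s, if anything falls off the work surface, if the arm or the gripper's body presses on something with over 40 N, if the wrist force passes 120 N, or if a joint passes its speed limit or range.

## Robot

A 7-joint arm with a two-finger parallel gripper is mounted at the origin on the work surface; the furniture and walls round the work are solid. World frame = base frame: x ahead of the robot, y to its left, z up, the work surface at z = 0. Lengths are in m, angles in rad, forces in N, time in s.
With the tool pointing down it reaches from about 0.375 to 0.925 m from the base axis. Payload 3.1 kg.
Tool frame: the origin (TCP) lies between the finger pads; the fingertips stand 19 mm ahead of it and the grasp point (between the pads) is the TCP; z points along the fingers, y is the line along which they close (so a half turn about z gives the same grasp; the last joint's range is limited). The gripper opens to 85 mm and grips with 20 to 120 N. Pads are 22 mm wide; open, the fingers measure 114 mm over their backs; the gripper's body (76 mm by 85 mm) begins 54 mm behind the grasp point. The pads swing forward as they close: fully open they stand 13 mm farther back than shut.
Start: joints at [1.034, 0.383, 0.044, 1.598, -0.018, 1.161, -0.05], TCP at [0.276, -0.588, 0.25] pointing down, gripper open.
Joint ranges: [-2.61, 2.61], [-0.41, 2.15], [-1.48, 1.57], [0, 2.5], [-1.57, 4.71], [0.05, 1.97], [-2.85, 2.85]. Speed limits (rad/s): [2.79, 2.79, 3.14, 3.14, 3.14, 3.14, 3.14].

## Interface

Orientations are given as a unit quaternion [x, y, z, w].
In Python, from bench import move_ptp, movel, move_j, move_gripper, pause, inverse_kinematics, read_camera, camera_params, MotionError, sign_off, look_for, tip_of, read_time_s, read_qpos, read_joint_vel, read_effort, read_eef_pos, read_tcp_rot, read_ft_force, read_ft_torque, read_finger_gap, read_grasp_force gives the robot as it stands. Calls block until the motion is done:
- move_ptp(position, orientation): joint-space move of the TCP to a pose.
- movel(position, orientation=None, speed=0.15): straight line of the TCP; orientation=None keeps the orientation; speed is the mean speed in m/s.
- move_j(angles): joint-space move.
- move_gripper(opening, effort=None): finger opening in m; effort is the grip in N (None keeps the last); returns when the fingers have stopped.
- pause(seconds).
- inverse_kinematics(position, orientation): joint angles nearest the present ones, or None.
- read_camera(name): name is "scene" or "top" or "wrist"; returns the picture (420x560x3 uint8, red, green, blue); there is no depth.
- camera_params(name): a dict with "K" (3x3 intrinsics, pixels), "camera_from_world" (4x4, takes a point from world to camera coordinates). Camera axes: x right, y down, z forward; pixel columns grow to the right and rows downward; lengths in m; the calibration is good to about 2 mm. A picture is of the moment at which its call begins: read the wrist's pose just before it. camera_params takes no time and is no camera call; for the wrist camera it gives the pose at the moment of the call.
A pose or a line that the arm cannot do raises MotionError and nothing moves.
- sign_off(): hands the job in; it is judged then, once.
Trained networks look in the newest picture that a camera, given by its name, has taken for a name from the list of things; names that differ only in an ending like _2 or _b are one class to them, and where a whole thing is asked for, a point or a joint stands for the part that bears it (a point fixed in the world has none). Each returns a list of dicts, best first, with "confidence" (0 to 1); they miss things now and then, are a little off and sometimes report something else, mostly with a low value. They report only what shows in the picture. A call takes as long as a camera call. They do not tell look-alikes from the thing itself.
- look_for(camera, name): "at" ([column, row] in pixels, amid what is visible of it).
- tip_of(camera, name): "at" ([column, row] in pixels: a listed point, or the origin of a listed thing).
Readings, each from a call of its own:
- read_time_s(): time.
- read_qpos(): joint angles.
- read_joint_vel(): joint speeds.
- read_effort(): joint torques, N m.
- read_eef_pos(): TCP position.
- read_tcp_rot(): TCP orientation.
- read_ft_force(): force on the tool from outside, world axes, zero at the start.
- read_ft_torque(): the same for the moment, N m.
- read_finger_gap(): finger opening in m.
- read_grasp_force(): force on a finger pad.
Only numpy, scipy, OpenCV 4.12 (cv2) and the standard library are available. Lean on these libraries where they do the work, as an engineer would, in place of code of your own. Each camera call takes 0.05 s, during which the arm holds its last target. There are 200 camera calls.

## Working session

There is one attempt and no reset: what is moved stays moved. The work goes in short steps, each a Python script; the robot and the scene stay as the last script left them, time stands still between calls to the robot, and variables do not carry over. Pictures are saved under pics/ and viewed, at most 10 in all, crops included, and the job is handed in when it is done.

```bash
mkdir -p pics
cat > h.py <<'E'
from bench import *
import numpy as np, cv2
from scipy.spatial.transform import Rotation as R
def ray(cam,px,z,P=None):
    P=P or camera_params(cam);K=np.array(P["K"]);T=np.array(P["camera_from_world"])
    d=T[:3,:3].T@np.linalg.solve(K,[px[0],px[1],1]);c=-T[:3,:3].T@T[:3,3]
    return c+d*(z-c[2])/d[2]
def proj(cam,p):
    P=camera_params(cam);K=np.array(P["K"]);T=np.array(P["camera_from_world"])
    q=K@(T[:3,:3]@np.array(p)+T[:3,3]);return q[:2]/q[2]
def snap(cam,name):
    im=read_camera(cam);cv2.imwrite(f"pics/{name}.png",im[:,:,::-1]);return im
E
python3 - <<'E'
from h import *
ims=[snap(c,c+"0") for c in("scene","top")]
Z={"cup":0.0,"reacher":0,"reacher_mouth":.018,"rack_front":0,"trigger":.03}
for c in("scene","top"):
    P=camera_params(c);T=np.array(P["camera_from_world"]);print(c,(-T[:3,:3].T@T[:3,3]).round(3))
    for n in Z:
        for f in(tip_of,look_for):
            try:
                for d in f(c,n)[:5]: print(c,n,f.__name__,np.round(d["at"],0),round(d["confidence"],2),ray(c,d["at"],Z[n])[:2].round(3))
            except Exception as e: print(c,n,f.__name__,e)
print(read_time_s(),read_tcp_rot())
E
```

```text
scene [-0.219  0.58   0.635]
scene cup call [242. 222.] 0.95 [0.489 0.325]
scene cup call [260. 287.] 0.85 [0.309 0.369]
scene cup call [357. 236.] 0.8 [0.341 0.14 ]
scene cup call [325. 258.] 0.68 [0.318 0.227]
scene cup call [210. 327.] 0.68 [0.269 0.476]
scene cup call [240. 214.] 0.78 [0.515 0.319]
scene cup call [209. 319.] 0.69 [0.287 0.473]
scene cup call [325. 251.] 0.65 [0.333 0.218]
scene cup call [360. 226.] 0.59 [0.361 0.119]
scene cup call [263. 280.] 0.58 [0.323 0.356]
scene reacher call [375. 175.] 0.74 [ 0.497 -0.018]
scene reacher call [353. 180.] 0.96 [0.504 0.041]
scene reacher call [381. 174.] 0.54 [ 0.493 -0.032]
scene reacher_mouth call [294. 201.] 0.85 [0.479 0.207]
scene reacher_mouth call [348. 181.] 0.65 [0.486 0.065]
scene rack_front call [186. 199.] 0.65 [0.621 0.404]
scene trigger call it knows: cup, rack_front, reacher, reacher_mouth
scene trigger call [382. 172.] 0.83 [ 0.465 -0.009]
top [0.338 0.239 1.145]
top cup call [169. 284.] 0.96 [0.264 0.484]
top cup call [275. 266.] 0.86 [0.309 0.237]
top cup call [314. 252.] 0.84 [0.342 0.146]
top cup call [219. 265.] 0.66 [0.309 0.369]
top cup call [245. 187.] 0.58 [0.494 0.312]
top cup call [168. 281.] 0.8 [0.271 0.486]
top cup call [275. 265.] 0.79 [0.312 0.239]
top cup call [219. 267.] 0.72 [0.306 0.368]
top cup call [240. 186.] 0.67 [0.498 0.324]
top cup call [317. 253.] 0.63 [0.341 0.139]
top reacher call [382. 188.] 0.71 [ 0.497 -0.014]
top reacher call [359. 190.] 0.78 [0.492 0.04 ]
top reacher_mouth call [359. 190.] 0.61 [0.49  0.043]
top rack_front call [185. 199.] 0.63 [0.463 0.453]
top trigger call it knows: cup, rack_front, reacher, reacher_mouth
top trigger call [383. 194.] 0.84 [ 0.479 -0.01 ]
1.0 [9.76022574e-01 2.17669325e-01 1.44732019e-05 2.27818254e-05]
```

View pics/scene0.png

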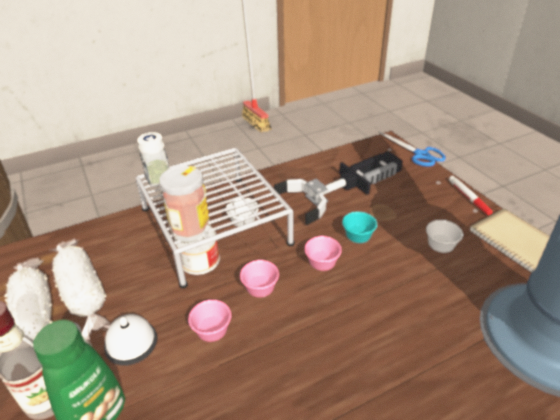

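View pics/top0.png

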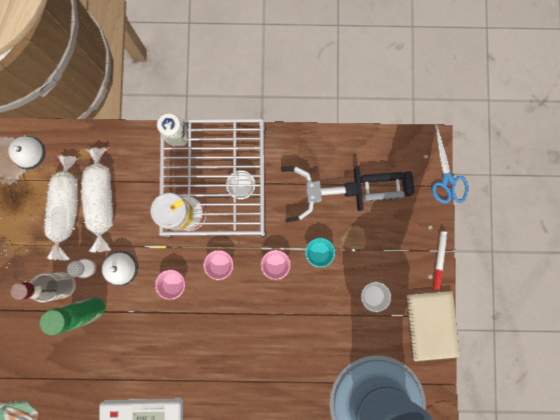

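The pictures show the rack's front edge facing the reacher, on the right in the top view (about column 264). The shaft runs from about (383,188) to jaws near (291,194).

Cup candidates in the top view:
- light grey under the rack at (240,186): wanted
- grey on the open table at (376,297): the look-alike
- pink at (170,285), (219,265) and (276,265): not meant
- turquoise at (320,253): not meant

The tin is at about (190,212) under the jar. I'll check the choice in one close crop.

Run:
```python
from h import *
im=cv2.imread("pics/top0.png")[110:250,155:420]
cv2.imwrite("pics/crop.png",cv2.resize(im,None,fx=3,fy=3,interpolation=cv2.INTER_CUBIC))
```

```text
(no output)
```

View pics/crop.png

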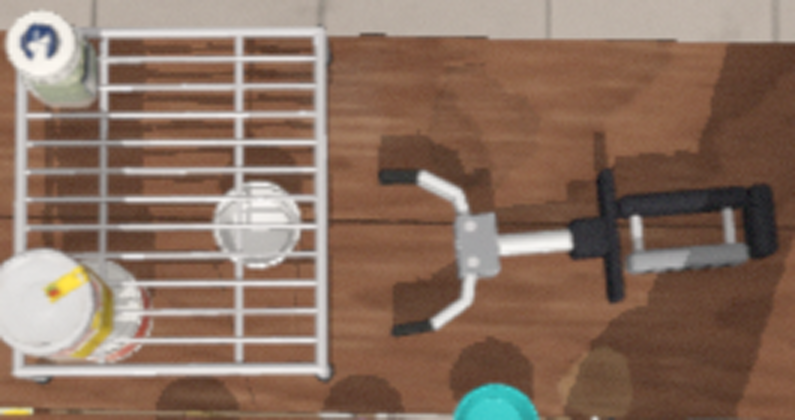

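The crop shows the light grey open cup at crop (257,224), which is top pixel (240.7,184.7). It sits under the wires and close to the front edge, so it is the right one. The jaws are open at crop (381,176) and (395,330), and the guard runs from (604,172) to (616,300). Next I'll turn these into positions and check the sizes.

Run:
```python
from h import *
f=lambda u,v,z:ray("top",(155+u/3,110+v/3),z)[:2]
cup=f(257,224,.033);r1,r2=f(322,36,.088),f(322,374,.088)
t1,t2=f(381,176,.02),f(395,330,.02);g1,g2=f(604,172,.034),f(616,300,.034)
h1=f(625,205,.034);h2=f(748,192,.034);s1=f(633,262,.03);s2=f(745,250,.03);e=f(775,222,.034)
print("cup",cup,"rack",r1,r2,np.linalg.norm(r1-r2),"depth",(r1+r2)/2-cup)
tm,gm=(t1+t2)/2,(g1+g2)/2;d=tm-gm;print("tips",tm,np.linalg.norm(t1-t2),"guard",gm,np.linalg.norm(g1-g2),"len",np.linalg.norm(d))
u=d/np.linalg.norm(d);print("yaw",np.degrees(np.arctan2(u[1],u[0])),"bars",[np.degrees(np.arctan2(*(a-b)[::-1])) for a,b in((h1,h2),(s1,s2))])
print("origin",gm-.055*u,tm-.232*u,"mouth",tm-.019*u)
yaw=np.arctan2(u[1],u[0])
for k in(0,1):
    q=(R.from_euler("z",yaw+k*np.pi)*R.from_euler("x",np.pi)).as_quat()
    for p in((.497,-.016,.2),(.497,-.016,.019),(cup[0],cup[1]-.213,.019)):
        print(k,inverse_kinematics(list(p),q.tolist()))
```

```text
cup [0.49527948 0.31965336] rack [0.62839778 0.27064146] [0.37868139 0.26628643] 0.24975435850049912 depth [ 0.00826011 -0.05118942]
tips [0.476259   0.21844643] 0.12088773504682399 guard [0.49021853 0.04835764] 0.0994010572756834 len 0.1706606711588113
yaw 94.69186558873707 bars [np.float64(96.96473441479847), np.float64(97.01750572575642)]
origin [ 0.49471737 -0.00645805] [ 0.49523591 -0.01277614] mouth [0.47781315 0.1995101 ]
0 [ 0.45697551  0.19358001 -0.55208828  1.98519402  0.12063189  0.99435099
 -0.07081569]
0 [ 0.35300672  0.4926232  -0.45954545  2.08227664  0.3579026   0.64200802
 -0.26732553]
0 [ 0.24982378  0.54821071 -0.62694734  2.05416977  0.50011355  0.69139795
 -0.6204899 ]
1 [-1.19459381  0.47863204  1.40420558  2.04830245 -0.54260741  1.07497839
 -2.59135393]
1 [-1.06366817  1.15983241  1.36040907  2.14087038 -1.31653537  1.18448035
 -2.07649883]
1 [ 0.70604786  0.95002513 -1.25322395  2.03751646  1.08789166  1.06035594
  2.12297455]
```

Run:
```python
from h import *
o=np.array([.4955,-.0125]);yaw=np.radians(95.5)
q=(R.from_euler("z",yaw)*R.from_euler("x",np.pi)).as_quat().tolist()
move_gripper(.085,20)
move_ptp([o[0],o[1],.17],q)
P=camera_params("wrist");snap("wrist","w1");im=cv2.imread("pics/w1.png")
for n,z in(("reacher",0),("reacher_mouth",.018),("trigger",.03),("cup",.033)):
    for f in([tip_of] if n!="trigger" else[look_for]):
        for d in f("wrist",n)[:3]: print(n,np.round(d["at"]),round(d["confidence"],2),ray("wrist",d["at"],z,P)[:2].round(4))
for p in([*o,.034],[.478,.1995,.018]):print(proj("wrist",p))
K=np.array(P["K"]);T=np.array(P["camera_from_world"]);print((-T[:3,:3].T@T[:3,3]).round(3),read_time_s())
```

```text
[281.703877   205.83529492]
[ 285.67849228 -110.44656012]
[0.49  0.056 0.293] 3.6917
```

View pics/w1.png

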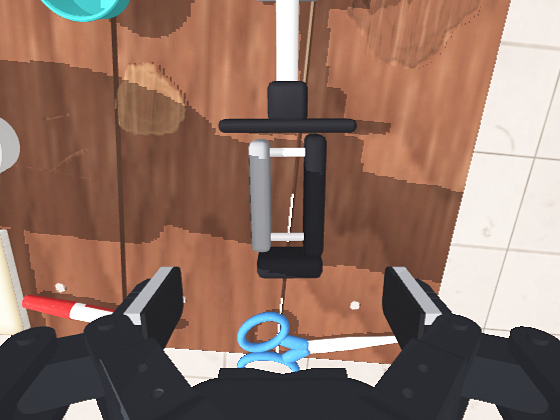

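Run:
```python
from h import *
f=lambda u,v,z=.034:ray("wrist",(u,v),z)[:2]
gl,gr=f(219,125),f(356,125);print("guard",gl,gr,np.linalg.norm(gl-gr))
L,Rr=f(251,195),f(326,195);print("faces",L,Rr,np.linalg.norm(L-Rr))
s1,s2=f(288,10,.02),f(287.5,70,.02);print("shaft",s1,s2,np.degrees(np.arctan2(*(s1-s2)[::-1])))
b1,b2=f(315,150),f(314,245);print("bar",np.degrees(np.arctan2(*(b1-b2)[::-1])))
g=(gl+gr)/2;y=np.radians(95.5);print("origin",g-.055*np.array([np.cos(y),np.sin(y)]))
```

```text
guard [0.44347886 0.04472949] [0.54435067 0.05434701] 0.1013292591311382
faces [ 0.47074588 -0.00604269] [ 5.29181178e-01 -4.62008741e-04] 0.05870117178452538
shaft [0.48661489 0.12849778] [0.49021012 0.08878847] 95.1733888481288
bar 96.35418021652696
origin [ 0.49918628 -0.00520854]
```

The wrist picture shows the handle at about (288,200), with the grey bar on the left, the black bar on the right and the guard at row 125. This puts the origin at (0.4995,-0.005) with yaw about 95.4°, and the sizes check out. Next I'll grasp lightly and line it up.

Run:
```python
from h import *
Q=lambda a:(R.from_euler("z",np.radians(a))*R.from_euler("x",np.pi)).as_quat().tolist()
movel([.4995,-.005,.06],Q(95.4),.15)
movel([.4995,-.005,.020],Q(95.4),.06)
print("down",read_ft_force(),read_eef_pos())
move_gripper(.057,20);print(read_finger_gap(),read_grasp_force())
movel([.5065,-.005,.020],Q(91),.06)
print(read_ft_force(),read_eef_pos(),read_finger_gap(),read_grasp_force(),read_time_s())
im=snap("top","t2")
cv2.imwrite("pics/crop2.png",cv2.resize(im[110:250,155:420,::-1],None,fx=3,fy=3,interpolation=cv2.INTER_CUBIC))
```

```text
down [ 1.37576912  0.26334005 -0.36798846] [ 0.49966335 -0.00485375  0.0199741 ]
0.057451173200985105 8.243367969989777
[ 1.92715097 -0.34169606  1.20215174] [ 0.50683342 -0.00500616  0.02011105] 0.057379310046293784 7.62165293097496 6.05
```

View pics/crop2.png

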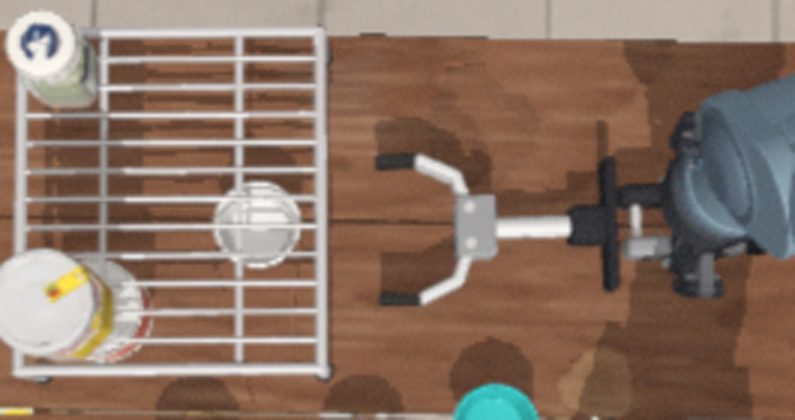

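The tool turned with the gripper and the jaws are still open, with tips at crop (377,161) and (381,299). The cup is still at (257,224). I'll compute the mouth and push in.

Run:
```python
from h import *
f=lambda u,v,z:ray("top",(155+u/3,110+v/3),z)[:2]
t1,t2=f(377,161,.02),f(381,299,.02);tm=(t1+t2)/2;g=(f(608,157,.034)+f(612,290,.034))/2
cup=f(257,224,.033);print("cup",cup,"tips",tm,np.linalg.norm(t1-t2),"guard",g,"yaw",np.degrees(np.arctan2(*(tm-g)[::-1])))
u=(tm-g)/np.linalg.norm(tm-g);print("mouth",tm-.019*u,g+.158*u, "from tcp",np.array([.5068,-.005])+.213*np.array([np.cos(np.radians(91)),np.sin(np.radians(91))])+.0013*np.array([-1,0]))
```

```text
cup [0.49527948 0.31965336] tips [0.49410526 0.22566729] 0.1082483676466033 guard [0.49992154 0.04834572] yaw 91.87866996004922
mouth [0.49472814 0.20667751] [0.49474181 0.20626079] from tcp [0.50178264 0.20796756]
```

Run:
```python
from h import *
q=read_tcp_rot()
q=(R.from_euler("z",np.radians(91))*R.from_euler("x",np.pi)).as_quat().tolist()
movel([.5115,.02,.020],q,.08)
movel([.5115,.107,.020],q,.08)
print(read_ft_force(),read_eef_pos(),read_finger_gap(),read_grasp_force(),read_time_s())
im=snap("top","t3")
cv2.imwrite("pics/crop3.png",cv2.resize(im[110:250,155:420,::-1],None,fx=3,fy=3,interpolation=cv2.INTER_CUBIC))
```

```text
[ 0.53587595  1.61755336 -0.16831256] [0.51141323 0.10757332 0.01993974] 0.057160551190522615 6.999598369002342 7.8083
```

View pics/crop3.png

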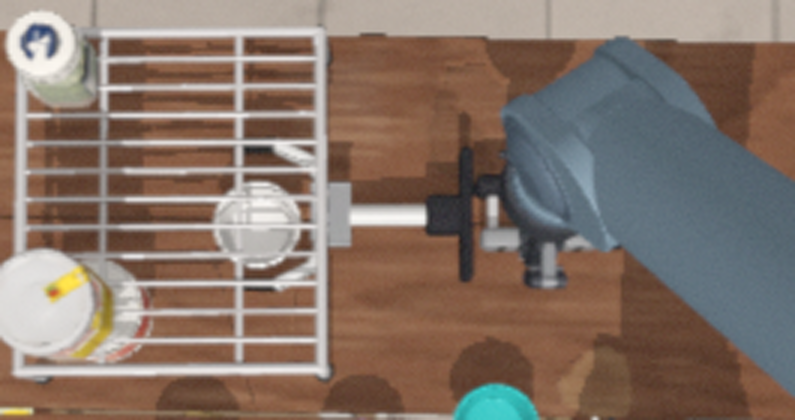

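Run:
```python
from h import *
f=lambda u,v,z:ray("top",(155+u/3,110+v/3),z)[:2].round(4)
print(f(257,224,.033),f(245,149,.02),f(247,288,.02),f(465,150,.034),f(467,280,.034),f(340,214,.03))
```

```text
[0.4953 0.3197] [0.5561 0.3312] [0.447  0.3273] [0.5552 0.1603] [0.4544 0.1579] [0.5045 0.256 ]
```

The jaws stand round the cup, with the visible ends at crop (245,149) and (247,288); the true tips are hidden by the cross wire at column 240. From the guard, the mouth is at y≈0.317 and the cup at 0.320. Now I'll squeeze.

Run:
```python
from h import *
q=(R.from_euler("z",np.radians(91))*R.from_euler("x",np.pi)).as_quat().tolist()
movel([.5115,.109,.020],q,.04)
for g in(.052,.049,.043):
    move_gripper(g,25);print(read_finger_gap(),read_grasp_force())
print(read_ft_force())
movel([.5115,.085,.020],q,.05)
print(read_ft_force(),read_finger_gap(),read_grasp_force(),read_time_s())
im=snap("top","t4")
cv2.imwrite("pics/crop4.png",cv2.resize(im[110:250,155:420,::-1],None,fx=3,fy=3,interpolation=cv2.INTER_CUBIC))
```

```text
0.0522715628639423 9.819317758083344
0.049007759710591445 10.978090167045593
0.04675907167542413 25.005279779434204
[ 4.88906488 -1.90203101  6.15820078]
[0.65230255 4.52879644 7.93897281] 0.046149460545267876 24.317224323749542 9.4
```

View pics/crop4.png

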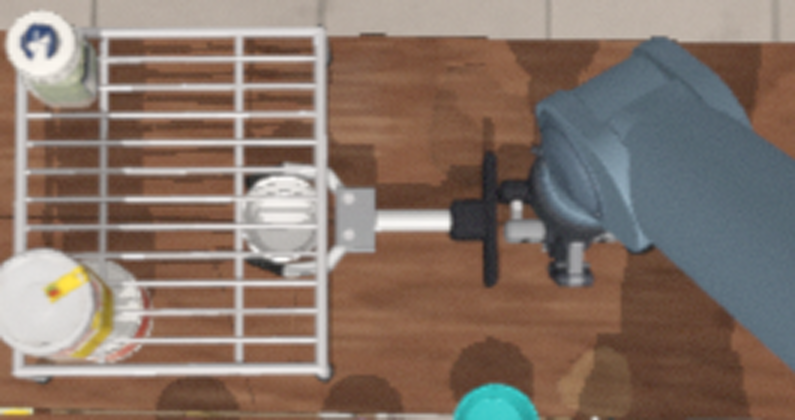

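The jaws are closed on the cup and it moves with them; it is now at crop (283,218). I'll draw it right out and look before releasing.

Run:
```python
from h import *
q=(R.from_euler("z",np.radians(91))*R.from_euler("x",np.pi)).as_quat().tolist()
movel([.5105,-.025,.020],q,.06)
print(read_ft_force(),read_finger_gap(),read_grasp_force(),read_time_s())
im=snap("top","t5")
cv2.imwrite("pics/crop5.png",cv2.resize(im[110:250,155:420,::-1],None,fx=3,fy=3,interpolation=cv2.INTER_CUBIC))
```

```text
[0.33198893 6.01576533 9.53588265] 0.0466961101893215 24.517431557178497 11.4333
```

View pics/crop5.png

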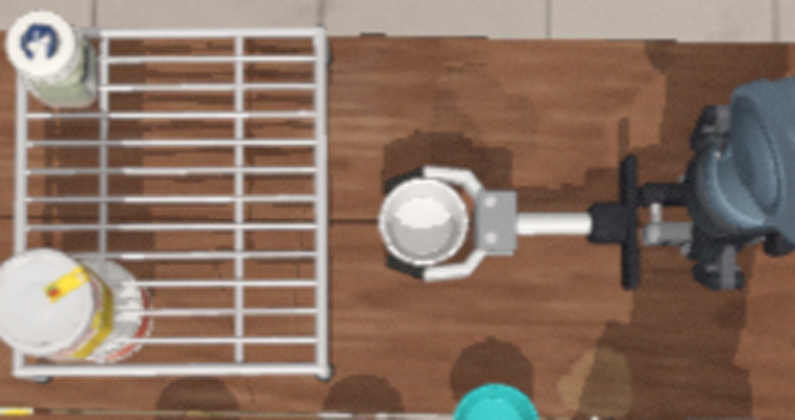

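The cup is upright in the jaws at crop (423,221), about 40 mm clear of the front edge. Now I'll let go.

Run:
```python
from h import *
for g in(.050,.055,.060,.068,.085): move_gripper(g,20)
print(read_ft_force(),read_grasp_force())
p=read_eef_pos()
movel([p[0],p[1],.07],None,.06);movel([p[0],p[1],.2],None,.15)
movel([.40,-.15,.25],None,.2)
pause(.3)
im=snap("top","t6")
cv2.imwrite("pics/crop6.png",cv2.resize(im[110:250,155:420,::-1],None,fx=3,fy=3,interpolation=cv2.INTER_CUBIC))
snap("scene","s6");print(read_time_s())
a=cv2.imread("pics/crop6.png");b=cv2.resize(cv2.imread("pics/s6.png")[110:260,120:420],(600,300),interpolation=cv2.INTER_CUBIC)
a=cv2.resize(a[:,:],(568,300));b=b[:,:568]
cv2.imwrite("pics/fin.png",np.vstack([a,b]))
```

```text
[-0.1376565   0.45678502  1.03643698] 0.0
16.1417
```

View pics/fin.png

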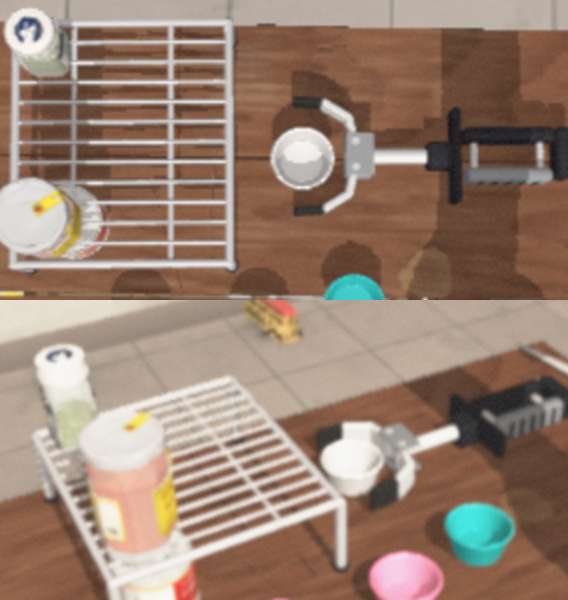

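The cup stands upright at (302,158) in the top half of the picture, clear of the rack. The jaws are open on both sides of it, and the robot is away.

```bash
python3 -c "
from bench import *
print(sign_off())"
```

```text
the job is handed in; nothing more can be done
None
```

The job is handed in at about 16 s of the 42 s: the grey cup was drawn out with the reacher and stands upright about 40 mm clear of the rack, with the jaws open and the robot touching nothing.

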